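# Pack painted tiles into the slotted case

## Task

Clear the glaze jar and the wooden hand rest off the open tile case and set both down on the green mat, the jar upright. Then stand every tile from the sloped drying rack on edge in the case, one to a slot and right down to the bottom, and lower the lid gently until it is fully shut. Leave the green tub, the flask and the brush alone.

Things in the scene. Friction and masses are not known exactly. Their poses are not given: they have to be found in the camera images.
- case: open plywood carrying case, fixed, 152 (x) x 212 (y) x 70 mm high, filled with rigid grey padding flush with its rim, in which five slots are cut. Origin at the centre of its underside; z up, its front faces its -x, the lid is hinged along its +x rim. The slots run along its x, 40 mm apart along its y; each is 112 mm long, 16 mm wide and 62 mm deep (its bottom 8 mm above the table)
- slot1 (a point): centre of the mouth of slot 1 of the case (case x 0, y -80 mm, 70 mm above the table)
- slot2 (a point): centre of the mouth of slot 2 of the case (case x 0, y -40 mm, 70 mm above the table)
- slot3 (a point): centre of the mouth of slot 3 of the case (case x 0, y 0 mm, 70 mm above the table)
- slot4 (a point): centre of the mouth of slot 4 of the case (case x 0, y 40 mm, 70 mm above the table)
- slot5 (a point): centre of the mouth of slot 5 of the case (case x 0, y 80 mm, 70 mm above the table)
- lid (a joint): lid of the case, a hollow plywood cover 152 x 212 x 52 mm, about 0.35 kg, on a stiff hinge that stays where it is left: 0 = shut on the case, grows as it opens; it starts standing open at 1.65 to 1.8 rad, 1.9 is its stop
- lid_bar (a point): middle of the lid's bar handle: a round dark bar of 12 mm diameter, 110 mm long, along the case's y, its axis 30 mm off the front panel. It lies 182 mm from the hinge axis towards the lid's front edge and 40 mm above the lid's rim plane (12 mm below its top face); with the lid shut it stands before the case's front, 110 mm above the table; with the lid open it is the topmost part
- lid_hinge (a point): middle of the lid's hinge axis (along the case's y), at the case's +x rim, 70 mm above the table
- rack: sloped wooden drying rack, fixed, base 300 (x) x 110 (y) x 10 mm, five places 54 mm apart along its x. Origin at the centre of its underside, z up. In each place a tile rests on a ledge and leans 30 degrees from vertical on a low back board, its top towards the rack's -x; the boards reach only half way up the tiles, so the upper 50 mm of a tile is free on both faces
- tile1: white ceramic tile with a blue pattern on one face, 100 x 100 x 10 mm, 0.2 kg; there may be 3 to 5 tiles. Origin at the tile's centre; its x is the normal of the patterned face (10 mm thick), y along its width, z up along its height (on the rack x points up and to the rack's +x, z leans to the rack's -x). Top edge about 117 mm above the table while on the rack
- tile2: white ceramic tile with a blue pattern on one face, 100 x 100 x 10 mm, 0.2 kg; there may be 3 to 5 tiles. Origin at the tile's centre; its x is the normal of the patterned face (10 mm thick), y along its width, z up along its height (on the rack x points up and to the rack's +x, z leans to the rack's -x). Top edge about 117 mm above the table while on the rack
- tile3: white ceramic tile with a blue pattern on one face, 100 x 100 x 10 mm, 0.2 kg; there may be 3 to 5 tiles. Origin at the tile's centre; its x is the normal of the patterned face (10 mm thick), y along its width, z up along its height (on the rack x points up and to the rack's +x, z leans to the rack's -x). Top edge about 117 mm above the table while on the rack
- tile4: white ceramic tile with a blue pattern on one face, 100 x 100 x 10 mm, 0.2 kg; there may be 3 to 5 tiles. Origin at the tile's centre; its x is the normal of the patterned face (10 mm thick), y along its width, z up along its height (on the rack x points up and to the rack's +x, z leans to the rack's -x). Top edge about 117 mm above the table while on the rack
- tile5: white ceramic tile with a blue pattern on one face, 100 x 100 x 10 mm, 0.2 kg; there may be 3 to 5 tiles. Origin at the tile's centre; its x is the normal of the patterned face (10 mm thick), y along its width, z up along its height (on the rack x points up and to the rack's +x, z leans to the rack's -x). Top edge about 117 mm above the table while on the rack
- handrest: dark wooden painter's hand rest with a red band at one end, a bar 30 (x) x 170 (y) x 22 mm, 90 g; origin at the centre of its underside, z up. It starts lying across the slots of the case
- jar: low blue glaze jar with a white lid, 58 mm diameter, 42 mm high, 0.3 kg; origin at the centre of its underside, z up. It starts standing on the front half of the case, on the padding over the slots
- mat: thin green mat, fixed, 240 (x) x 180 (y) x 3 mm; origin at the centre of its underside. Jar and hand rest belong on it
- tub_green: bystander: green tub, 84 mm diameter, 90 mm high, origin at the centre of its underside
- flask: bystander: white bottle with a red cap, 80 mm diameter, 190 mm high, origin at the centre of its underside
- brush: bystander: paint brush 190 mm long lying on the table close in front of the robot; its x is its length

How it is judged:
By the outcome, as a careful person would: the job done as asked, in the order asked, and still so for the second after the job is handed in, with the robot touching nothing.
Of tile1, tile2, tile3, tile4, tile5 only 3 to 5 are there at a start; the rules pass over those that are not, and their reading is None.
At some moment in a run one of handrest may be knocked a few centimetres aside while the robot is not near it.
It also fails if it takes over 200 s, if anything falls off the work surface, if the arm or the gripper's body presses on something with over 40 N, if the wrist force passes 120 N, or if a joint passes its speed limit or range.

## Robot

A 6-joint arm with a two-finger parallel gripper is mounted at the origin on the work surface. World frame = base frame: x ahead of the robot, y to its left, z up, the work surface at z = 0. Lengths are in m, angles in degrees, forces in N, time in s.
With the tool pointing down it reaches from about 0.375 to 0.975 m from the base axis. Payload 3.8 kg.
Tool frame: the origin (TCP) lies midway between the tips of the shut fingers; the grasp point (between the pads) lies 19 mm behind it; z points along the fingers, y is the line along which they close (so a half turn about z gives the same grasp; the last joint's range is limited). The gripper opens to 85 mm and grips with 20 to 120 N. Pads are 22 mm wide; open, the fingers measure 114 mm over their backs; the gripper's body (76 mm by 85 mm) begins 54 mm behind the grasp point. The pads swing forward as they close: fully open they stand 13 mm farther back than shut.
Start: joints at [-78.318, 15.12, 91.902, -0, 72.978, -2.114], TCP at [0.161, -0.656, 0.231] pointing down, gripper open.
Joint ranges: [-150.88, 150.88], [-54.13, 125.18], [17.81, 147.31], [-75.09, 255.09], [0, 152.58], [-146.25, 146.25]. Speed limits (degrees/s): [147.25, 147.25, 180, 180, 180, 180].

## Interface

Orientations are given as a 3x3 rotation matrix whose columns are the frame's x, y, z axes.
In Python, from rig import reach, movel, move_j, gripper_to, wait, ik, grab_frame, camera_info, MotionError, hand_in, current_time, current_joint_pos, current_joint_velocities, current_joint_efforts, current_eef_pos, current_eef_rot, current_force, current_torque, current_gripper_width, current_grip_force gives the robot as it stands. Calls block until the motion is done:
- reach(position, orientation): joint-space move of the TCP to a pose.
- movel(position, frame=None, max_speed=0.15, until_force=None): straight line of the TCP; frame=None keeps the orientation; max_speed is the mean speed in m/s. With until_force (N) it stops when the force on the tool has changed by that much, and returns True; else False.
- move_j(angles): joint-space move.
- gripper_to(opening, f_grip=None): finger opening in m; f_grip is the grip in N (None keeps the last); returns when the fingers have stopped.
- wait(seconds).
- ik(position, orientation): joint angles nearest the present ones, or None.
- grab_frame(name): name is "scene" or "top" or "wrist"; returns the picture (420x560x3 uint8, red, green, blue); there is no depth.
- camera_info(name): a dict with "vfov" (degrees; the focal length in pixels is half the picture's height over the tangent of half this angle, whatever the lens; pixels are square), "cx", "cy" (the principal point, pixels), "R" (3x3) and "t" (3): a world point X has camera coordinates R X + t. Camera axes: x right, y down, z forward; pixel columns grow to the right and rows downward; lengths in m; the calibration is good to about 2 mm. The wrist camera is an equidistant fisheye: a pixel r from the principal point sees the ray r / f radians off the axis. A picture is of the moment at which its call begins: read the wrist's pose just before it. camera_info takes no time and is no camera call; for the wrist camera it gives the pose at the moment of the call.
A pose or a line that the arm cannot do raises MotionError and nothing moves.
- hand_in(): hands the job in; it is judged then, once.
Readings, each from a call of its own:
- current_time(): time.
- current_joint_pos(): joint angles.
- current_joint_velocities(): joint speeds.
- current_joint_efforts(): joint torques, N m.
- current_eef_pos(): TCP position.
- current_eef_rot(): TCP orientation.
- current_force(): force on the tool from outside, world axes, zero at the start.
- current_torque(): the same for the moment, N m.
- current_gripper_width(): finger opening in m.
- current_grip_force(): force on a finger pad.
Only numpy, scipy, OpenCV 4.12 (cv2) and the standard library are available. Lean on these libraries where they do the work, as an engineer would, in place of code of your own. Each camera call takes 0.05 s, during which the arm holds its last target. There are 200 camera calls.

## Working session

There is one attempt and no reset: what is moved stays moved. The work goes in short steps, each a Python script; the robot and the scene stay as the last script left them, time stands still between calls to the robot, and variables do not carry over. Pictures are saved under pics/ and viewed, at most 14 in all, crops included, and the job is handed in when it is done.

```bash
mkdir -p pics; ls
python3 - <<'E'
from rig import *
import cv2,numpy as np
for n in ("scene","top"):
    im=grab_frame(n); cv2.imwrite(f"pics/{n}0.png",im[:,:,::-1])
    c=camera_info(n); print(n,c, -c["R"].T@c["t"])
E
```

```text
pics
scene {'vfov': 57.585716841103206, 'cx': 284.46693397320036, 'cy': 206.70486249857805, 'R': array([[-1.37388161e-01,  9.90517178e-01, -4.62716457e-04],
       [ 6.89670430e-01,  9.53243483e-02, -7.17821682e-01],
       [-7.10970598e-01, -9.89393230e-02, -6.96226844e-01]]), 't': array([ 0.06033121, -0.32403609,  1.21971024])} [1.09894502 0.09180673 0.6166228 ]
top {'vfov': 43.805217533673556, 'cx': 269.7595477587426, 'cy': 211.94650932008219, 'R': array([[ 0.01439605, -0.99967226,  0.0211688 ],
       [-0.98965208, -0.01726813, -0.14244496],
       [ 0.14276382, -0.0188991 , -0.98957633]]), 't': array([-0.01752846,  0.57357336,  1.08886209])} [0.4124403  0.01296034 1.15958585]
```

View pics/scene0.png

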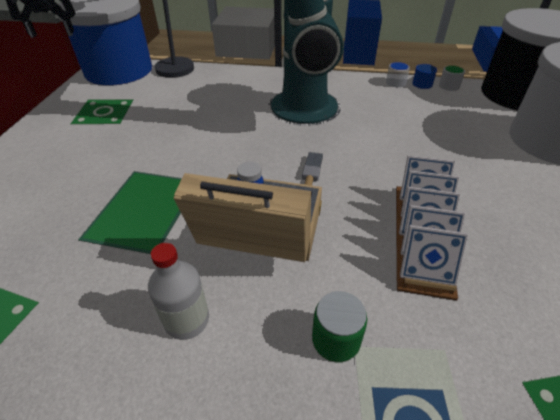

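View pics/top0.png

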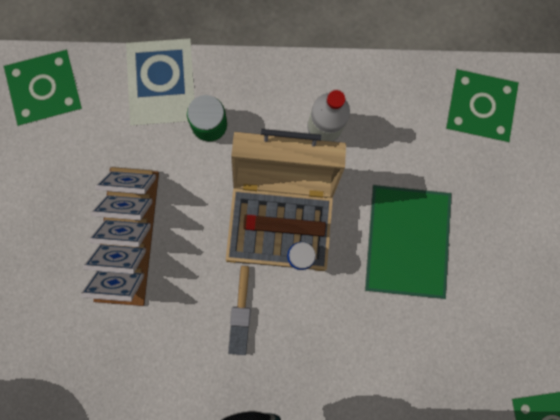

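The top view shows five tiles on the rack (cols 85-158, rows 168-303). The case is at (230-332, 192-268) with the hand rest across it at row 226 and the jar at (302, 255). The mat is at (368-450, 187-296). The brush lies at (240, 310), the tub at (207, 117) and the flask at (330, 110).

```bash
cat > h.py <<'E'
from rig import *
import cv2,numpy as np
def f(c): return 210/np.tan(np.radians(c["vfov"])/2)
def proj(c,X,fish=False):
    p=np.atleast_2d(X)@c["R"].T+c["t"]
    if fish:
        r=np.hypot(p[:,0],p[:,1]); k=np.arctan2(r,p[:,2])/np.maximum(r,1e-9)*f(c)
    else: k=f(c)/p[:,2]
    return np.c_[c["cx"]+k*p[:,0],c["cy"]+k*p[:,1]]
def back(c,uv,z,fish=False):
    uv=np.atleast_2d(np.array(uv,float)); z=np.broadcast_to(z,len(uv)); o=-c["R"].T@c["t"]
    d=(uv-[c["cx"],c["cy"]])/f(c)
    if fish:
        th=np.hypot(*d.T); d=np.c_[d*(np.sin(th)/np.maximum(th,1e-9))[:,None],np.cos(th)]
    else: d=np.c_[d,np.ones(len(d))]
    d=d@c["R"]; return o+d*((z-o[2])/d[:,2])[:,None]
def down(yaw): # tool down; closing direction (tool y) at angle yaw deg from world x... y=(cos,sin)
    a=np.radians(yaw); y=np.array([np.cos(a),np.sin(a),0]); z=np.array([0,0,-1.]); return np.c_[np.cross(y,z),y,z]
E
python3 - <<'E'
from h import *
im=cv2.imread("pics/top0.png")
k=lambda r0,r1,c0,c1:cv2.resize(im[r0:r1,c0:c1],None,fx=3.6,fy=3.6,interpolation=cv2.INTER_CUBIC)
cv2.imwrite("pics/topz.png",np.hstack([k(158,312,78,168),k(122,276,222,352)]))
c=camera_info("top")
B=lambda uv,z:print(np.round(back(c,uv,z),3).tolist())
B([(230,262),(328,268),(332,197),(236,192)],.07)   # case rim rough
B([(302,255)],.042+.07)
B([(373,187),(451,192),(446,296),(366,291)],.003)
B([(207,112)],.09);B([(336,99)],.19)
print(np.round(current_eef_rot(),2).tolist())
E
```

```text
[[0.463, 0.073, 0.07], [0.454, -0.131, 0.07], [0.604, -0.139, 0.07], [0.611, 0.064, 0.07]]
[[0.477, -0.073, 0.112]]
[[0.64, -0.242, 0.003], [0.632, -0.419, 0.003], [0.399, -0.4, 0.003], [0.407, -0.223, 0.003]]
[[0.779, 0.129, 0.09]]
[[0.776, -0.131, 0.19]]
[[0.97, 0.24, -0.0], [0.24, -0.97, 0.0], [0.0, -0.0, -1.0]]
```

View pics/topz.png

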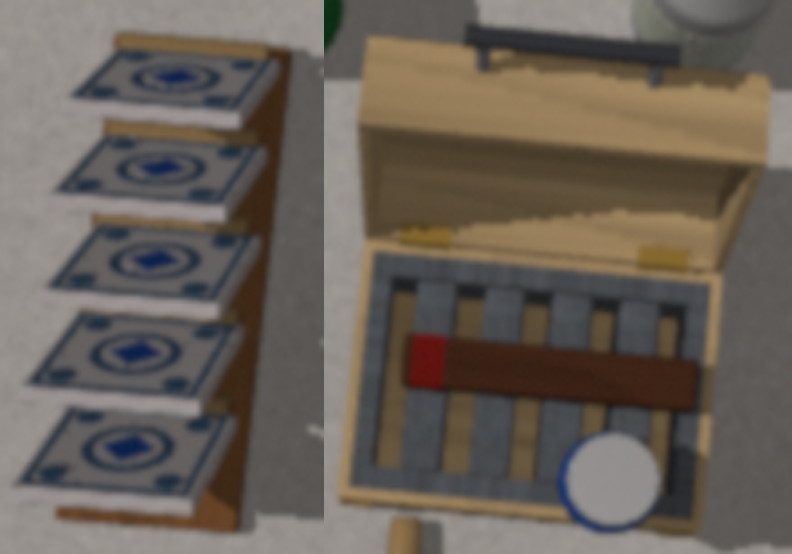

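The zoom shows five slots, with the hand rest crossing them and its red end at the left. The jar lid is centred at zoom (611, 480), which is full-image (302, 255). Next I'll segment for positions and take a wrist view from above the case.

```bash
cat >> h.py <<'E'
def blobs(mask,amin):
    n,l,s,ce=cv2.connectedComponentsWithStats(mask.astype(np.uint8)); return [(i,s[i],ce[i],l==i) for i in range(1,n) if s[i,4]>=amin]
def go(p,yaw,only=False):
    """reach with tool down, closing line at yaw (mod 180), smallest joint move"""
    q0=np.array(current_joint_pos()); best=None
    for y in (yaw,yaw+180,yaw-180):
        q=ik(p,down(y))
        if q is not None and (best is None or abs(np.array(q)-q0).max()<best[0]): best=(abs(np.array(q)-q0).max(),y)
    if best is None: raise MotionError(f"no ik {p} {yaw}")
    reach(p,down(best[1])); return best[1]
E
python3 - <<'E'
from h import *
im=cv2.imread("pics/top0.png"); hsv=cv2.cvtColor(im,cv2.COLOR_BGR2HSV); c=camera_info("top")
H,S,V=cv2.split(hsv)
print("tiles")
m=(H>105)&(H<125)&(S>130)&(np.indices(H.shape)[1]<165)&(np.indices(H.shape)[0]>160)
for i,s,ce,l in blobs(m,12):
    print(s.tolist(),ce.round(1),back(c,ce,.0737).round(4))
sub=np.zeros_like(m);sub[195:270,228:335]=1
m=((H<12)|(H>170))&(S>120)&sub
for i,s,ce,l in blobs(m,100):
    print("rest",s.tolist(),back(c,cv2.boxPoints(cv2.minAreaRect(np.argwhere(l)[:,::-1].astype(np.float32))),.092).round(4).tolist())
m=(S<60)&(V>140)&sub
for i,s,ce,l in blobs(m,100): print("jar",s.tolist(),back(c,ce,.112).round(4))
m=(H>60)&(H<85)&(S>120); m[:,:350]=0
for i,s,ce,l in blobs(m,3000): print("mat",back(c,cv2.boxPoints(cv2.minAreaRect(np.argwhere(l)[:,::-1].astype(np.float32))),.003).round(3).tolist())
print(go([.40,-.05,.36],-92)); w=camera_info("wrist"); cv2.imwrite("pics/w1.png",grab_frame("wrist")[:,:,::-1])
R=current_eef_rot();o=-w["R"].T@w["t"];print("cam in tool",np.array(R).T@(o-current_eef_pos()),"axis",np.array(R).T@w["R"][2],w["vfov"]); print(np.round(current_joint_pos(),1),current_time())
E
```

```text
tiles
[123, 178, 8, 3, 16] [126.6 178.9] [[0.6342 0.2951 0.0737]]
[118, 203, 9, 3, 19] [122.2 204.1] [[0.5803 0.3014 0.0737]]
[117, 228, 9, 4, 23] [120.9 229.6] [[0.5266 0.3011 0.0737]]
[111, 254, 9, 4, 27] [115.1 255.4] [[0.4729 0.31   0.0737]]
[109, 280, 10, 5, 33] [113.2 281.9] [[0.4188 0.3107 0.0737]]
rest [244, 215, 81, 21, 1077] [[0.5306, 0.0458, 0.092], [0.5608, 0.0439, 0.092], [0.5496, -0.1218, 0.092], [0.5193, -0.1192, 0.092]]
jar [291, 244, 23, 23, 403] [[ 0.4779 -0.0726  0.112 ]]
jar [251, 265, 43, 5, 118] [[ 0.4511 -0.0082  0.112 ]]
mat [[0.408, -0.224, 0.003], [0.642, -0.244, 0.003], [0.632, -0.42, 0.003], [0.398, -0.395, 0.003]]
-92
cam in tool [ 0.0773748  -0.00053311 -0.14236598] axis [-0.30515477  0.00127714  0.95230191] 65.70646984690485
[-10.7 -18.5 111.4  -0.   87.2  81.3] 2.5083
```

View pics/w1.png

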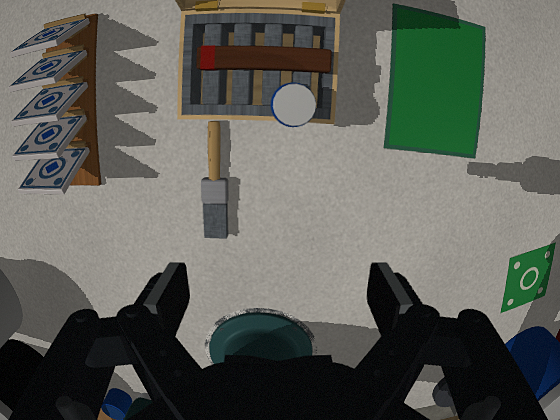

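The wrist view shows the case at (180-350, 10-120), with the jar at (293, 105) and the hand rest at (265, 58). This matches the top view. Clearing the jar first.

```bash
cat >> h.py <<'E'
mat_c=np.array([.520,-.321,0]); ma=np.radians(-5)
def mat(x,y,z): return mat_c+[np.cos(ma)*x-np.sin(ma)*y,np.sin(ma)*x+np.cos(ma)*y,z]
def find_rest(z=.092):
    im=cv2.cvtColor(grab_frame("top"),cv2.COLOR_RGB2HSV); H,S,V=cv2.split(im); c=camera_info("top")
    m=((H<12)|(H>170))&(S>110); m[:,:228]=0; m[:180]=0; m[300:]=0
    i,s,ce,l=max(blobs(m,100),key=lambda b:b[1][4])
    b=back(c,cv2.boxPoints(cv2.minAreaRect(np.argwhere(l)[:,::-1].astype(np.float32))),z)
    e=[b[1]-b[0],b[2]-b[1]]; e=max(e,key=np.linalg.norm)
    return b.mean(0),np.degrees(np.arctan2(e[1],e[0])),np.linalg.norm(e)
E
python3 - <<'E'
from h import *
x,y=.4779,-.0726
go([x,y,.20],88); gripper_to(.085)
print(movel([x,y,.078],max_speed=.1,until_force=8),current_eef_pos())
gripper_to(.04,40); print("w",current_gripper_width(),current_grip_force())
movel([x,y,.24])
p=mat(0,-.045,.24); go(p,-5+90)
print(movel([p[0],p[1],.0115],max_speed=.1,until_force=6),current_eef_pos())
gripper_to(.085); movel(p,max_speed=.3)
print(find_rest(),current_time())
E
```

```text
False [ 0.47866446 -0.07275783  0.07878388]
w 0.051977228168383766 37.24989703798201
False [ 0.51643932 -0.36609403  0.0122474 ]
(array([ 0.54005735, -0.03790492,  0.092     ]), np.float64(-93.88490577274678), np.float64(0.16729880352358048)) 11.4583
```

Run:
```python
from h import *
(x,y,_),a,L=find_rest()
go([x,y,.2],a+90); gripper_to(.06)
print(movel([x,y,.073],max_speed=.1,until_force=8),current_eef_pos())
gripper_to(.01,40); print("w",current_gripper_width(),current_grip_force())
movel([x,y,.2])
p=mat(0,.045,.2); go(p,-5+90)
print(movel([p[0],p[1],.0075],max_speed=.1,until_force=6),current_eef_pos())
gripper_to(.06); movel(p,max_speed=.3)
# view case from above for fit, camera to -x side
go([.64,-.04,.30],88); w=camera_info("wrist"); np.save("w2.npy",w,allow_pickle=True); cv2.imwrite("pics/w2.png",grab_frame("wrist")[:,:,::-1])
cv2.imwrite("pics/top2.png",grab_frame("top")[:,:,::-1])
go([.35,.15,.36],88);cv2.imwrite("pics/top3.png",grab_frame("top")[:,:,::-1])
print(current_time())
```

```text
False [ 0.5408179  -0.03801955  0.07383036]
w 0.02921276977848309 40.84194481372833
False [ 0.52440694 -0.27645796  0.00817564]
22.85
```

View pics/w2.png

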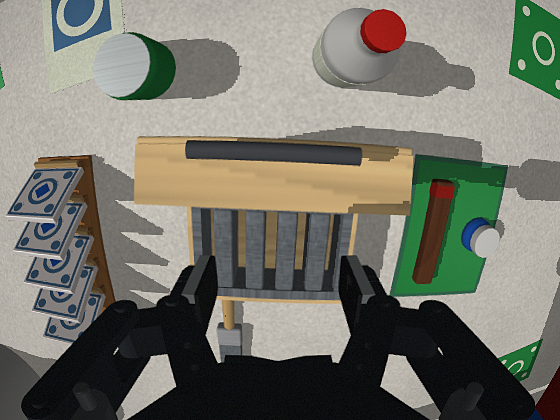

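View pics/top3.png

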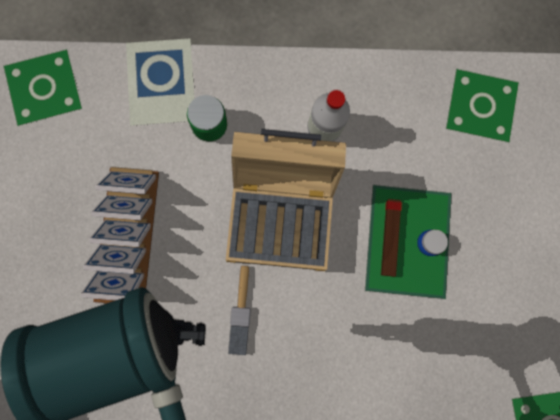

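The jar stands at (433, 242) and the hand rest lies along (393, 238), both on the mat, and the case is clear. Next I'll fit the case from the grey padding's outline in both cameras, then look at the tiles from the wrist.

```bash
cat >> h.py <<'E'
def fit_pad(im,c,fish,seed):
    hsv=cv2.cvtColor(im,cv2.COLOR_RGB2HSV); H,S,V=cv2.split(hsv)
    m=((H>90)&(H<130)&(S>20)&(V<175)).astype(np.uint8)
    X=back(c,np.indices(H.shape)[::-1].reshape(2,-1).T,.07,fish).reshape(*H.shape,3)
    m[(abs(X[...,0]-seed[0])>.085)|(abs(X[...,1]-seed[1])>.115)]=0
    m=cv2.morphologyEx(m,cv2.MORPH_OPEN,np.ones((3,3),np.uint8))
    bl=blobs(cv2.morphologyEx(m,cv2.MORPH_CLOSE,np.ones((9,9),np.uint8)),300); l=max(bl,key=lambda b:b[1][4])[3]
    r=cv2.minAreaRect((X[l&(m>0)][:,:2]*1000).astype(np.float32)); return r,m
def rectdraw(im,c,fish,cen,yaw):
    a=np.radians(yaw); M=np.array([[np.cos(a),-np.sin(a)],[np.sin(a),np.cos(a)]])
    def q(x,y,hx,hy):
        t=np.linspace(-1,1,20);o=np.ones(20)
        P=np.r_[np.c_[t*hx,-o*hy],np.c_[o*hx,t*hy],np.c_[-t*hx,o*hy],np.c_[-o*hx,-t*hy]]+[x,y]
        P=np.c_[P@M.T+cen[:2],np.full(80,.07)]
        cv2.polylines(im,[np.round(proj(c,P,fish)*16).astype(np.int32)],True,(0,0,255),1,cv2.LINE_AA,4)
    q(0,0,.076,.106)
    for k in range(-2,3): q(0,.04*k,.056,.008)
E
python3 - <<'E'
from h import *
go([.44,-.03,.36],-92); w=camera_info("wrist"); im=grab_frame("wrist")
t=camera_info("top"); it=cv2.imread("pics/top3.png")[:,:,::-1].copy()
rs=[]
for I,c,fi,n in ((im,w,True,"w"),(it,t,False,"t")):
    r,m=fit_pad(I,c,fi,(.533,-.033)); print(n,r); rs.append(r); cv2.imwrite(f"pics/m{n}.png",m*255)
cen=np.array(rs[0][0])/1000
out=[]
for I,c,fi in ((im,w,True),(it,t,False)):
    J=I[:,:,::-1].copy(); rectdraw(J,c,fi,cen,-2.5)
    p=proj(c,[[*cen,.07]],fi)[0].astype(int); h,wd=(75,95) if fi else (50,62)
    J=J[max(p[1]-h,0):p[1]+h,p[0]-wd:p[0]+wd]; out.append(cv2.resize(J,(395,int(395*J.shape[0]/J.shape[1])),interpolation=cv2.INTER_CUBIC))
H=max(o.shape[0] for o in out)
cv2.imwrite("pics/fit.png",np.hstack([cv2.copyMakeBorder(o,0,H-o.shape[0],0,0,0) for o in out]))
go([.43,.30,.36],-92); np.save("wr.npy",camera_info("wrist"),allow_pickle=True); w=camera_info("wrist");im=grab_frame("wrist"); cv2.imwrite("pics/wr.png",im[:,:,::-1])
H,S,V=cv2.split(cv2.cvtColor(im,cv2.COLOR_RGB2HSV)); m=(H>105)&(H<125)&(S>130); 
for b in blobs(m,12):
    X=back(w,b[2],.0737,True)[0]
    if .38<X[0]<.68 and .2<X[1]<.4: print(b[1].tolist(),X.round(4))
print(current_time())
E
```

```text
w ((484.3978576660156, -23.964752197265625), (131.3697052001953, 39.31424331665039), 85.43614959716797)
t ((539.083984375, -28.56603240966797), (176.80792236328125, 129.3943634033203), 81.93119812011719)
[264, 11, 21, 4, 54] [0.6316 0.2968 0.0737]
[261, 48, 22, 8, 88] [0.5782 0.3021 0.0737]
[262, 87, 22, 10, 119] [0.5242 0.3028 0.0737]
[258, 127, 21, 12, 142] [0.4709 0.3106 0.0737]
[259, 165, 21, 15, 160] [0.4171 0.3119 0.0737]
25.0167
```

View pics/fit.png

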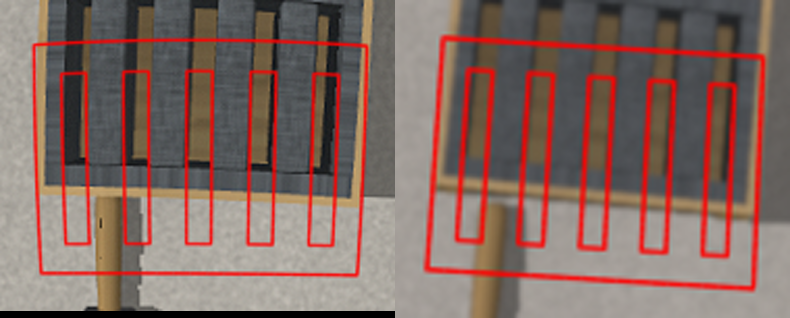

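View pics/wr.png

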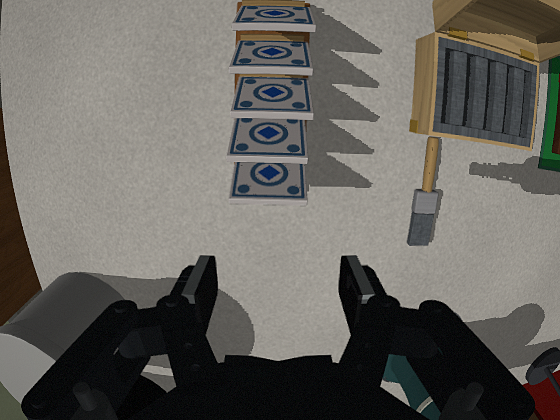

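The fit seed was wrong because the segmentation was incomplete, but the tile positions agree to 2 mm between cameras. I'll overlay again with a corrected guess for the case.

Run:
```python
from h import *
go([.42,-.03,.36],-92); w=camera_info("wrist"); im=grab_frame("wrist"); cv2.imwrite("pics/w4.png",im[:,:,::-1]); np.save("w4.npy",w,allow_pickle=True)
t=camera_info("top"); it=cv2.imread("pics/top3.png")[:,:,::-1].copy()
cen=np.array([.535,-.033]); out=[]
for I,c,fi in ((im,w,True),(it,t,False)):
    p=proj(c,[[*cen,.07]],fi)[0]; h,wd=(70,95) if fi else (48,65); s=4 if not fi else 65*4/95
    A=np.array([[s,0,-s*(p[0]-wd)],[0,s,-s*(p[1]-h)]]); 
    J=cv2.warpAffine(I[:,:,::-1],A,(520,int(2*h*s)),flags=cv2.INTER_CUBIC)
    a=np.radians(-2.8); M=np.array([[np.cos(a),-np.sin(a)],[np.sin(a),np.cos(a)]])
    for (x,y,hx,hy) in [(0,0,.076,.106)]+[(0,.04*k,.056,.008) for k in range(-2,3)]:
        P=np.array([[x-hx,y-hy],[x-hx,y+hy],[x+hx,y+hy],[x+hx,y-hy]])@M.T+cen
        q=proj(c,np.c_[P,[.07]*4],fi)@A[:,:2].T+A[:,2]
        cv2.polylines(J,[np.round(q*16).astype(np.int32)],True,(0,0,255),1,cv2.LINE_AA,4)
    out.append(J)
h=min(o.shape[0] for o in out)
out=[o[:, :] for o in out]
hh=max(o.shape[0] for o in out)
F=np.hstack([cv2.copyMakeBorder(o,0,hh-o.shape[0],0,0,0) for o in out]); F=cv2.resize(F,None,fx=.769,fy=.769,interpolation=cv2.INTER_AREA)
cv2.imwrite("pics/fit2.png",F);print(F.shape)
```

```text
(295, 800, 3)
```

View pics/fit2.png

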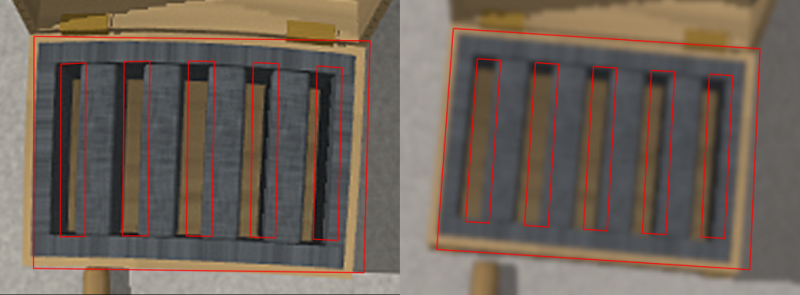

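The overlay sits 4-6 mm too far toward -y. I'll refine numerically against the pattern of padding, slots and rim in both images.

Run:
```python
from h import *
from scipy.optimize import minimize
gx,gy=np.meshgrid(np.arange(-74.5,75,1.)/1000,np.arange(-111.5,112,1.)/1000)
slot=(abs(gx)<.056)&(np.min([abs(gy-.04*k) for k in range(-2,3)],axis=0)<.008)
pad=(abs(gx)<.069)&(abs(gy)<.099)&~slot
w=np.load("w4.npy",allow_pickle=True).item()
for n,c,fi in (("w4",w,True),("top3",camera_info("top"),False)):
    I=cv2.imread(f"pics/{n}.png"); b,g,r=[x.astype(np.float32) for x in cv2.split(I)]; V=np.maximum(b,r)
    L=((b>r-2)&(V>45)&(V<150)).astype(np.float32); L=cv2.GaussianBlur(L,(0,0),.7)
    print(n,L.mean())
    def cost(p):
        a=np.radians(p[2]); x=p[0]/1000+np.cos(a)*gx-np.sin(a)*gy; y=p[1]/1000+np.sin(a)*gx+np.cos(a)*gy
        uv=proj(c,np.c_[x.ravel(),y.ravel(),np.full(x.size,.07)],fi).astype(np.float32)
        v=cv2.remap(L,uv[:,0].reshape(gx.shape),uv[:,1].reshape(gx.shape),cv2.INTER_LINEAR)
        return -np.corrcoef(v.ravel(),pad.ravel())[0,1]
    best=min((minimize(cost,[535,y0,-2.8],method="Nelder-Mead",options=dict(initial_simplex=[[535,y0,-2.8],[540,y0,-2.8],[535,y0+4,-2.8],[535,y0,0]])) for y0 in (-35,-30,-25)),key=lambda r:r.fun)
    print(n,best.x.round(2),best.fun)
```

```text
w4 0.12712343
w4 [533.69 -27.44  -4.57] -0.9301053547633148
top3 0.14494976
top3 [534.62 -27.38  -4.6 ] -0.8737566706364648
```

Both views agree on the case: (0.534, -0.0274), yaw -4.6°. First tile: the one nearest the robot.

```bash
cat >> h.py <<'E'
CASE=np.array([.5341,-.0274]); CY=np.radians(-4.6); RY=np.radians(-4.0)
F=np.array([[.4179,.3113],[.4719,.3103],[.5254,.302],[.579,.3018],[.633,.296]])
def case(x,y,z): return np.array([CASE[0]+np.cos(CY)*x-np.sin(CY)*y,CASE[1]+np.sin(CY)*x+np.cos(CY)*y,z])
def pick(k):
    ax=np.array([np.cos(RY),np.sin(RY),0]); s,c=.5,np.sqrt(.75)
    n=ax*c+[0,0,s]; tz=-ax*s+[0,0,c]; R=np.c_[np.cross(n,-tz),n,-tz]
    g=np.array([*F[k],.0737])-.005*n+.017*tz
    up=g+.08*tz
    hi=up+[0,0,.08]
    reach(hi,R); gripper_to(.034); movel(up,max_speed=.25)
    hit=movel(g,max_speed=.1,until_force=8); e=current_eef_pos()
    gripper_to(.004,30); print("pick",k,hit,np.round(e-g,4),"w",round(current_gripper_width(),4),"F",np.round(current_force(),1))
    gripper_to(.004,60)
    movel(g+.07*tz,max_speed=.12); movel(g+.07*tz+[0,0,.11],max_speed=.25)
    print("w",round(current_gripper_width(),4),"t",current_time())
def place(slot):
    y=.04*(slot-3); p=case(0,y,.25)
    go(p,np.degrees(CY)+90)
    movel(case(0,y,.155),max_speed=.25)
    hit=movel(case(0,y,.070),max_speed=.05,until_force=6)
    print("place",slot,hit,np.round(current_eef_pos()-case(0,y,.075),4),"F",np.round(current_force(),1),"t",current_time())
E
python3 - <<'E'
from h import *
pick(0); place(1)
cv2.imwrite("pics/s5.png",grab_frame("scene")[100:300,150:480,::-1].repeat(2,0).repeat(2,1))
E
```

```text
pick 0 False [0.0003 0.0004 0.0007] w 0.0096 F [-4.5 -0.1  3.8]
w 0.0093 t 31.375
place 1 True [0.0001 0.     0.0018] F [0.1 0.6 2.9] t 34.975
```

View pics/s5.png

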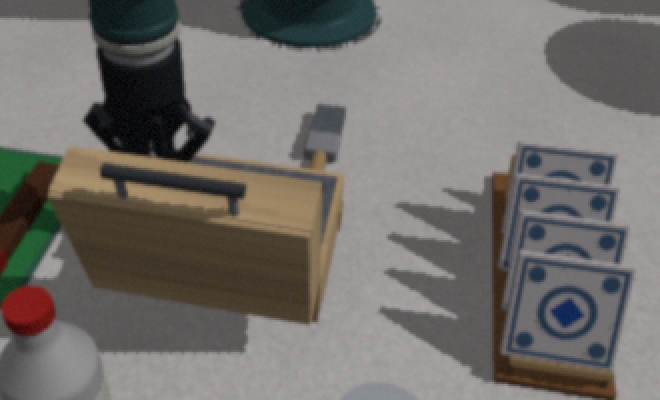

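The first tile went in to about bottom depth (1.8 mm within expectation). Releasing it and doing the rest, with a depth check that stops the run.

Run:
```python
from h import *
import sys
def release(slot):
    gripper_to(.026); movel(case(0,.04*(slot-3),.20),max_speed=.25)
release(1)
for k in range(1,5):
    pick(k)
    if current_gripper_width()<.007: sys.exit("missed")
    place(k+1)
    if current_eef_pos()[2]>.083: sys.exit("high")
    release(k+1)
go([.35,-.1,.36],88)
t=grab_frame("top");s=grab_frame("scene")
cv2.imwrite("pics/e.png",np.hstack([cv2.resize(t[90:310,200:480],(400,314)),cv2.resize(s[140:340,60:400],(400,314))])[:,:,::-1]); print(current_time())
```

```text
pick 1 False [0.0003 0.0004 0.0006] w 0.0094 F [-4.   0.2  4.4]
w 0.0093 t 41.1417
place 2 True [0.0001 0.     0.0018] F [-0.3  1.1  4.2] t 44.5583
pick 2 False [0.0003 0.0003 0.0006] w 0.0099 F [-3.2 -0.2  3.5]
w 0.0093 t 50.475
place 3 True [0.0001 0.     0.0019] F [-0.2 -0.9  4.9] t 53.6917
pick 3 False [0.0003 0.0003 0.0005] w 0.0096 F [-4.8  0.5  4.8]
w 0.0091 t 59.4583
place 4 True [0.0001 0.     0.0022] F [-0.3  0.3  3.8] t 62.5083
pick 4 False [0.0003 0.0003 0.0006] w 0.0094 F [-3.1 -0.1  3. ]
w 0.0091 t 68.1333
place 5 True [-0.0001  0.      0.002 ] F [-1.4  0.3  4.1] t 71.05
73.2333
```

View pics/e.png

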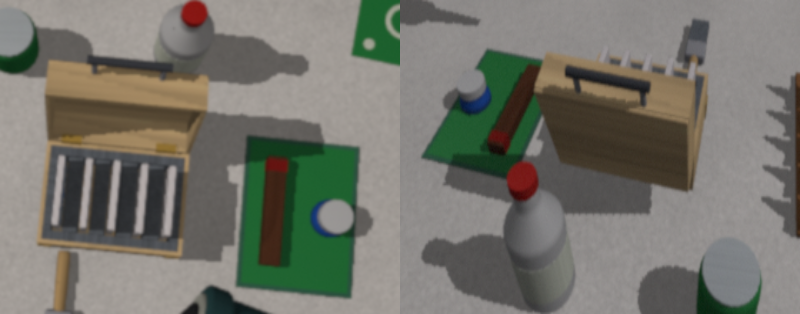

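All five tiles stand in slots and the jar and hand rest are on the mat. Next I'll estimate the lid angle from the dark bar.

```bash
cat >> h.py <<'E'
def bar(th,y=0,depth=0):
    return case(.076-.182*np.cos(th)+.04*np.sin(th),y,.07+.182*np.sin(th)+.04*np.cos(th))
def tool(tilt):
    a=np.array([np.cos(CY),np.sin(CY),0]); s,c=np.sin(tilt),np.cos(tilt)
    y=a*c+[0,0,s]; z=a*s-[0,0,c]; return np.c_[np.cross(y,z),y,z]
E
python3 - <<'E'
from h import *
for n in ("top","scene"):
    im=grab_frame(n); c=camera_info(n); g=im.max(2)
    P=[proj(c,np.array([bar(th,y) for y in np.linspace(-.045,.045,19)])) for th in np.arange(1.55,1.92,.01)]
    L=cv2.GaussianBlur(g,(0,0),1).astype(np.float32)
    v=[cv2.remap(L,p[:,0].astype(np.float32),p[:,1].astype(np.float32),1).mean() for p in P]
    i=np.argsort(v)[:5]; print(n,[(round(1.55+.01*j,2),round(float(v[j]),0)) for j in i])
E
```

```text
top [(np.float64(1.78), 54.0), (np.float64(1.79), 55.0), (np.float64(1.77), 56.0), (np.float64(1.8), 57.0), (np.float64(1.81), 62.0)]
scene [(np.float64(1.8), 36.0), (np.float64(1.79), 40.0), (np.float64(1.78), 47.0), (np.float64(1.81), 47.0), (np.float64(1.77), 58.0)]
```

Run:
```python
from h import *
th=1.79; R=tool(0); P=lambda th,R:bar(th)+.015*R[:,2]
p=P(th,R)
go(p+[-.10,0,.12],np.degrees(CY)); reach(p+[0,0,.08],R); gripper_to(.04)
print(movel(p,max_speed=.08,until_force=6),np.round(current_eef_pos()-p,4))
gripper_to(.005,20); print("w",current_gripper_width(),"F",np.round(current_force(),1),"t",current_time())
for t in np.r_[np.arange(1.69,.25,-.1),]:
    R=tool((1.79-t)/1.79*np.radians(25))
    movel(P(t,R),frame=R,max_speed=.07)
    print(round(t,2),np.round(current_force(),1),round(current_gripper_width(),4))
cv2.imwrite("pics/lid.png",grab_frame("scene")[80:300,100:400,::-1].repeat(2,0).repeat(2,1)); print(current_time())
```

```text
False [ 0.0006 -0.      0.001 ]
w 0.011213815556429812 F [-0.5 -0.5  1.7] t 76.8167
1.69 [ 0.5 -0.5  4.7] 0.0115
1.59 [ 0.3 -0.7  7.7] 0.0113
1.49 [ 1.  -0.3  7.8] 0.0109
1.39 [-0.8 -0.1  7.8] 0.0107
1.29 [-2.   0.9  7.9] 0.0108
1.19 [-2.7 -0.7  7.3] 0.0111
1.09 [-4.9 -0.4  4.7] 0.0108
0.99 [-3.2 -0.7  2.9] 0.0105
0.89 [-2.6 -0.8  0.9] 0.0109
0.79 [-2.3 -1.1  0.7] 0.0112
0.69 [-2.9  0.4  1.1] 0.011
0.59 [-2.3 -1.2  0.1] 0.0108
0.49 [-0.6 -0.1 -2.5] 0.0111
0.39 [ 2.9 -1.1 -5.5] 0.0111
0.29 [ 4.9 -0.  -5.7] 0.0109
82.9917
```

View pics/lid.png

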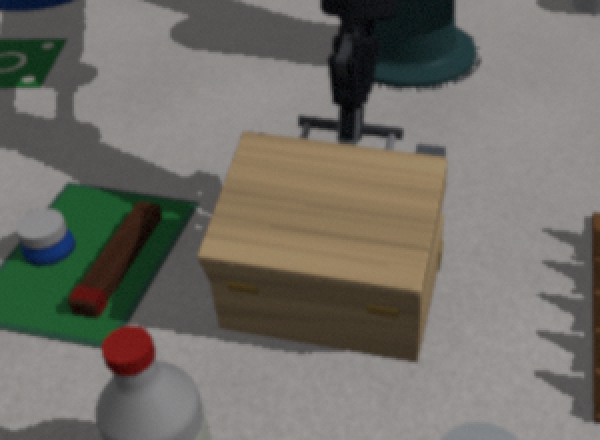

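The lid follows the gripper with small forces, so I'll close the last part slowly.

Run:
```python
from h import *
P=lambda th,R:bar(th)+.015*R[:,2]
for t in (.2,.12,.06,.03,.01,-.01,-.03):
    R=tool((1.79-max(t,0))/1.79*np.radians(25))
    hit=movel(P(t,R),frame=R,max_speed=.025,until_force=14)
    print(t,hit,np.round(current_force(),1),np.round(current_eef_pos()-P(0,R),4))
    if hit: break
wait(.3); gripper_to(.024)
print("released",np.round(current_force(),1)); e=np.array(current_eef_pos());R=np.array(current_eef_rot())
movel(e-.10*R[:,2],max_speed=.1); go([.35,-.1,.36],88); print(find_rest(.025),current_time())
t=grab_frame("top");s=grab_frame("scene")
cv2.imwrite("pics/g.png",np.hstack([cv2.resize(t[90:310,180:480],(400,293)),cv2.resize(s[120:345,60:367],(400,293))])[:,:,::-1])
```

```text
0.2 False [ 3.8  0.6 -1.1] [ 0.0118 -0.0009  0.0354]
0.12 False [ 6.   1.  -2.8] [ 0.006  -0.0005  0.0211]
0.06 False [ 5.9  0.3 -1.1] [ 0.0026 -0.0002  0.0103]
0.03 False [ 7.1  0.5 -1.8] [ 0.001  -0.0001  0.0047]
0.01 False [ 8.5  0.  -4.9] [ 0.0001 -0.      0.001 ]
-0.01 True [-0.2 -0.3  2.8] [ 0.0005 -0.0001 -0.0003]
released [-0.1  0.   0.2]
(array([ 0.52563929, -0.27343651,  0.025     ]), np.float64(-6.550388676311773), np.float64(0.1629375411318521)) 88.9917
```

View pics/g.png

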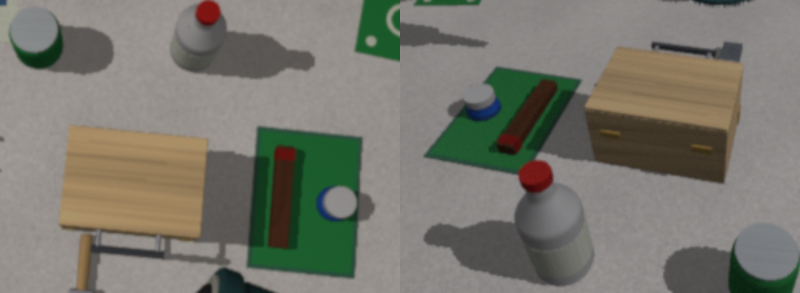

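The lid looks shut and everything else is in place. One gentle press on the lid's front edge will confirm its height (0.122 m when shut), then I'll hand in.

Run:
```python
from h import *
go(case(-.055,0,.2),np.degrees(CY)+90); gripper_to(0)
p=case(-.055,0,.2); movel([p[0],p[1],.14],max_speed=.1)
print(movel([p[0],p[1],.112],max_speed=.02,until_force=10),current_eef_pos(),np.round(current_force(),1))
wait(.2); z=current_eef_pos()[2]
movel([p[0],p[1],.22],max_speed=.1); go([.35,-.1,.36],88)
print(find_rest(.025)[0],current_time())
if z<.125: hand_in(); print("handed in")
```

```text
True [ 0.47917233 -0.02296614  0.12199964] [-1.  -0.4  5.4]
[ 0.52574002 -0.27355638  0.025     ] 94.2083
the job is handed in; nothing more can be done
handed in
```

The job is done and handed in at about 94 s: the jar (upright) and the hand rest are on the mat, all five tiles stand one to a slot at the bottom of the case, and the lid is shut (its top measured 0.122 m, as expected).

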